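# Press and eject a sample pellet through the press guard

### The arm

A 6-joint arm with a two-finger parallel gripper is mounted at the origin on the work surface. World frame = base frame: x ahead of the robot, y to its left, z up, the work surface at z = 0. Lengths are in m, angles in rad, forces in N, time in s.
With the tool pointing down it reaches from about 0.35 to 0.775 m from the base axis. Payload 5.5 kg.
Tool frame: the origin (TCP) lies between the finger pads; the fingertips stand 22 mm ahead of it and the grasp point (between the pads) lies 3 mm ahead of it; z points along the fingers, y is the line along which they close (so a half turn about z gives the same grasp; the last joint's range is limited). The gripper opens to 85 mm and grips with 20 to 120 N. Pads are 22 mm wide; open, the fingers measure 114 mm over their backs; the gripper's body (76 mm by 85 mm) begins 54 mm behind the grasp point. The pads swing forward as they close: fully open they stand 13 mm farther back than shut.
Start: joints at [-1.276, 0.313, 0.046, 1.304, 0, 1.431], TCP at [0.242, -0.522, 0.253] pointing down, gripper open.
Joint ranges: [-2.76, 2.76], [-0.86, 1.69], [-1.03, 1.26], [-2.2, 2.34], [-1.47, 1.5], [-3.14, 3.14]. Speed limits (rad/s): [2.57, 2.57, 3.14, 3.14, 3.14, 3.14].

### API

Orientations are given as a unit quaternion [w, x, y, z].
In Python, from workcell import env, imaging, monitor gives the robot as it stands (env), with the cameras (imaging) and the readings (monitor).
- The arm moves only by the shell command python3 nudge.py [OPENING] [FORCE], which reads ROWS from standard input. ROWS is a JSON object whose key "increments" holds a list of rows, 1 to 8 of them, each of 6 numbers: dx, dy, dz in a scale on which 1.0 is 1 m, then a rotation vector rx, ry, rz in parts of the range, where 1.0 means 360 degrees; each row is the pose to reach, as a shift and turn from the pose commanded when the command began, along the tool's axes at that moment; what a row does not reach only later rows make up. A row lasts 1/8 s, in which the tool goes at most 0.0625 m and 0.188 rad, less where a joint would pass 70% of its speed; a pose out of reach is approached as far as the arm can. OPENING is the finger opening in m, set as the command begins (- or left out keeps the last). The fingers move at their own pace and stop on an object; FORCE is the grip in N (left out, the last holds). Time passes only in rows, so rows that do not move let the fingers close. It prints the time, the measured TCP pose, the force, the opening and the grip force at its end. Shift and turn numbers lie between -1 and 1, and a call with a number outside is refused. Input that does not fit is refused with a message, and nothing moves.
- monitor.get_state(): the state, without advancing time (a new reading comes with each control period).
- imaging.read_camera(name): name is "scene" or "side" or "wrist"; returns a dict with "image" (384x512x3 uint8, red, green, blue), "K" (3x3 intrinsics, pixels), "D" ([k1, k2, p1, p2, k3] as OpenCV has them; the pictures are not rectified), "R" (3x3) and "t" (3): a world point X has camera coordinates R X + t. Camera axes: x right, y down, z forward; pixel columns grow to the right and rows downward; lengths in m; the calibration is good to about 2 mm. A picture is of the moment at which its call begins. There is no depth.
- env.hand_in(): hands the job in; it is judged then, once.
The state is a dict: "clock": time; "joint_pos": joint angles; "qvel": joint speeds; "tau": joint torques, N m; "tcp_pos": TCP position; "orientation": TCP orientation; "wrist_force": force on the tool from outside, world axes, zero at the start; "ft_torque": the same for the moment, N m; "finger_gap": finger opening in m; "grip_force": force on a finger pad.
Only numpy, scipy, OpenCV 4.12 (cv2) and the standard library are available. Lean on these libraries where they do the work, as an engineer would, in place of code of your own. Each camera call takes 0.05 s, during which the arm holds its last target. There are 200 camera calls.

### The job

With the fingertips, reach down through the guard window over the green lever of the pellet press, push that lever fully down, keep it down for two seconds and let it come back up. Then reach through the other window and push the red eject lever fully down, leave it down, and draw the hand out. Do not touch the yellow guard, and leave the bottle, jar, wooden box and plunger around the press standing where they are; nothing is to be picked up.

Things in the scene. Friction and masses are not known exactly. Their poses are not given: they have to be found in the camera images.
- press: Pellet press, fixed, grey base 220 x 410 mm, 50 mm high. Origin on the table under the guard's centre; x points to the lever hinges, y to the ram tower, z up. The base spans x = -110 to 110, y = -140 to 270 mm; the ram tower on it spans y = 180 to 260 mm and is 223 mm high.
- guard: Yellow steel guard plate of the press, fixed, level, 160 (x) x 240 (y) x 4 mm, on four 12 mm posts at its corners. Origin and axes as the press's: on the table under the plate's centre. The plate's top is 125 mm above the table. Two rectangular windows, centred at y = +55 and -55 mm, each 90 mm along x and 80 mm along y.
- window_left (a point): Centre of the window at +y of the guard, level with the plate's top (125 mm above the table); axes as the guard's.
- window_right (a point): Centre of the window at -y of the guard, level with the plate's top; axes as the guard's.
- press_lever_pad (a point): Centre of the top of the press lever's green pad: flat, 36 (x) x 44 (y) mm, 10 mm thick, straight under the centre of one window (which one varies), 20 mm below the plate's top when up, 40 mm below when fully down. It swings down about a level hinge along the guard's y axis, 80 mm away on the guard's +x side.
- press_lever (a joint): Angle of the green press lever (rad): 0 up, 0.25 fully down on its stop (20 mm at the pad). A spring raises it by itself when let go; pushing at the pad takes about 4 N at the top and 8 N at the bottom. The ram follows it.
- eject_lever_pad (a point): Centre of the top face of the red pad of the eject lever; same size, height and hinge as the green one, under the other window.
- eject_lever (a joint): Angle of the red eject lever (rad): 0 up, 0.25 fully down on its stop (20 mm at the pad). Starts at 0 to 0.04. It has no spring: friction (about 4 N at the pad) leaves it where it is pushed. The pellet rises with it.
- amber_bottle: Brown glass bottle with a black cap, 44 mm diameter, 85 mm high, loose, upright; origin at the centre of its underside. To be left alone.
- white_jar: White jar with a blue cap, 52 mm diameter, 70 mm high, loose, upright; origin at the centre of its underside. To be left alone.
- slide_box: Wooden slide box, 70 x 110 x 45 mm, loose; origin at the centre of its underside. To be left alone.
- die_plunger: Steel die plunger, a stepped round piece with a 40 mm foot and a 32 mm head, 55 mm high, loose, standing on the press base (50 mm above the table) between guard and ram tower; origin at the centre of its underside. To be left alone.

How it is judged:
On the way, in this order (a step that is already met when the one before it is completed fails the run):
1. the green lever is fully down for the dwell, the red one still up (value of joint press_lever above 0.22 rad and value of joint eject_lever below 0.08 rad), for 1.7 s.
2. the green lever is let back up (value of joint press_lever below 0.03 rad and value of joint eject_lever below 0.08 rad), for 0.1 s.
3. the red lever is fully down (value of joint eject_lever above 0.22 rad), for 0.2 s.
At the end, for the whole second after the job is handed in: The green lever is back up (under 0.03 rad), the red lever is down (over 0.22 of 0.25 rad), and the bottle, jar, box and plunger stand within 15 mm of where they were (value of joint press_lever below 0.03 rad and value of joint eject_lever above 0.22 rad and distance of each of amber_bottle, white_jar, slide_box, die_plunger from where it was at the start of the episode below 0.015 m and angle between each of amber_bottle, white_jar, slide_box, die_plunger's own z axis and vertical below 0.15 rad); the robot touches nothing.
It fails at once if the robot touches the guard (contact force between any of the fingers, the arm and guard above 0.5 N).
It fails at once if a bystander is moved, lifted or tipped (distance of any of amber_bottle, white_jar, slide_box, die_plunger from where it was at the start of the episode above 0.015 m or angle between any of amber_bottle, white_jar, slide_box, die_plunger's own z axis and vertical above 0.25 rad).
It fails at once if the red lever is pushed while the green one is down (value of joint each of press_lever, eject_lever above 0.1 rad).
It also fails if it takes over 48 s, if anything falls off the work surface, if the arm or the gripper's body presses on something with over 40 N, if the wrist force passes 120 N, or if a joint passes its speed limit or range.

## Working session

There is one attempt and no reset: what is moved stays moved. The work goes in short steps, Python scripts to look and compute and a shell command to move; the robot and the scene stay as the last step left them, time stands still between calls to the robot, and variables do not carry over. Pictures are saved under pics/ and viewed, at most 10 in all, crops included, and the job is handed in when it is done.

```bash
ls; mkdir -p pics; python3 - <<'E'
from workcell import env, imaging, monitor
import cv2
s=monitor.get_state();print(s['clock'],s['tcp_pos'],s['orientation'],s['wrist_force'],s['finger_gap'])
for n in ("scene","side"):
    c=imaging.read_camera(n);cv2.imwrite(f"pics/{n}0.png",c["image"][:,:,::-1]);print(n,-c["R"].T@c["t"],c["R"][2],c["D"])
E
```

```text
nudge.py
pics
workcell.py
0.0 [ 0.24205171 -0.52104831  0.25241514] [-9.02516129e-04  9.76463245e-01  2.15681970e-01 -7.11624878e-05] [-0.02390133 -0.99262106 -0.21741455] 0.08543196185790547
scene [1.19116687 0.03749749 0.83066484] [-0.61163115 -0.09858882 -0.78497617] [-0.19527263  0.          0.          0.          0.        ]
side [0.79939943 0.54133981 0.53288419] [-0.25765775 -0.77185674 -0.58124837] [-0.08076326  0.          0.          0.          0.        ]
```

View pics/scene0.png

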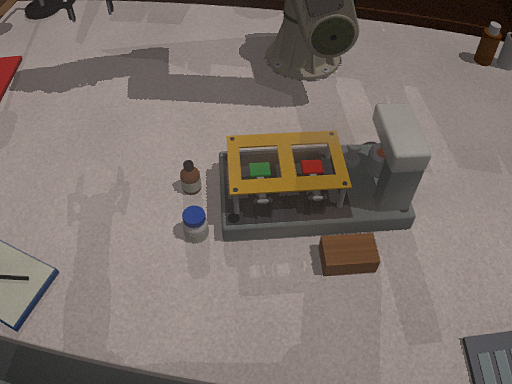

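View pics/side0.png

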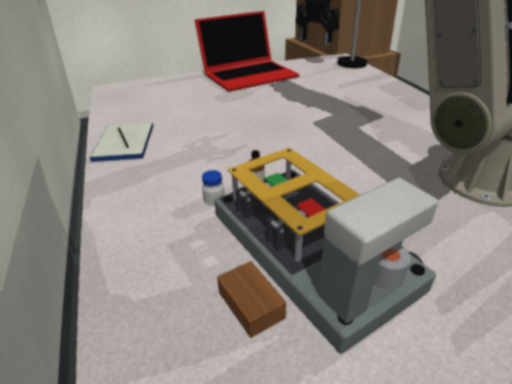

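The scene view shows the green pad at (260,169) and the red pad at (312,166). The guard corners are near (228,137), (338,132), (349,188) and (232,192). The tower is on the right, so guard +y is roughly world +y and green sits in the -y window. The side view agrees. Next I'll measure these points.

```bash
cat > h.py <<'E'
from workcell import env, imaging, monitor
import cv2, numpy as np
from scipy.spatial.transform import Rotation as Rn
def rays(c,p,z):
    u=cv2.undistortPoints(np.float64(p).reshape(-1,1,2),c["K"],c["D"]).reshape(-1,2)
    d=np.c_[u,np.ones(len(u))]@c["R"]; o=-c["R"].T@c["t"]
    return o+d*((z-o[2])/d[:,2])[:,None]
def mask(c,col):
    h=cv2.cvtColor(c["image"],cv2.COLOR_RGB2HSV).astype(int);H,S,V=h[...,0],h[...,1],h[...,2]
    r={"y":(H>17)&(H<32)&(S>150)&(V>90),"g":(H>45)&(H<80)&(S>120),"r":((H<6)|(H>174))&(S>150)&(V>90)}[col]
    return r.astype(np.uint8)
def blob(m,roi):
    k=np.zeros_like(m);x0,y0,x1,y1=roi;k[y0:y1,x0:x1]=m[y0:y1,x0:x1];return k
E
python3 - <<'E'
from h import *
rois={"scene":(215,120,360,200),"side":(220,140,365,240)}
for n in rois:
    c=imaging.read_camera(n);m=blob(mask(c,"y"),rois[n])
    cs,hi=cv2.findContours(m,cv2.RETR_CCOMP,cv2.CHAIN_APPROX_NONE)
    print(n)
    for q,h in zip(cs,hi[0]):
        if cv2.contourArea(q)<150: continue
        P=rays(c,q,.125)[:,:2]
        rc=cv2.minAreaRect(np.float32(P*1000));print("hole" if h[3]>=0 else "outer",np.round(rc[0],1),np.round(rc[1],1),round(rc[2],1),"centre hull",)
        b=cv2.boxPoints(rc);print(b.round(0).tolist())
    for col in "gr":
        k=blob(mask(c,col),rois[n]);ys,xs=np.nonzero(k);print(col,len(xs),np.round(cv2.minAreaRect(np.float32(rays(c,np.c_[xs,ys],.105)[:,:2]*1000)),1) if 0 else [np.round(v,1) for v in cv2.minAreaRect(np.float32(rays(c,np.c_[xs,ys],.105)[:,:2]*1000))])
s=monitor.get_state();print(Rn.from_quat(s['orientation'],scalar_first=True).as_matrix().round(3))
E
```

```text
scene
outer [542.6   3.5] [161.4 240. ] 13.4 centre hull
[[436.0, 102.0], [492.0, -132.0], [649.0, -95.0], [593.0, 139.0]]
hole [554.2 -50.2] [94.9 85.5] 13.9 centre hull
[[498.0, -20.0], [518.0, -103.0], [611.0, -80.0], [590.0, 3.0]]
g 36 [array([558.6, -48.5]), array([38.1, 39.1]), np.float64(17.9)]
r 268 [array([530.4,  56.5]), array([36.9, 42.7]), np.float64(14.0)]
side
outer [547.4   4.8] [158.9 245.4] 13.8 centre hull
[[441.0, 105.0], [499.0, -133.0], [654.0, -95.0], [595.0, 143.0]]
hole [557.6 -48.3] [96.1 88.5] 13.5 centre hull
[[501.0, -16.0], [521.0, -103.0], [615.0, -80.0], [594.0, 6.0]]
g 144 [array([559.3, -50.2]), array([37.8, 29.9]), np.float64(14.0)]
r 274 [array([534.6,  57.2]), array([39.7, 39.7]), np.float64(14.4)]
[[ 0.907  0.421 -0.   ]
 [ 0.421 -0.907  0.001]
 [ 0.    -0.001 -1.   ]]
```

The guard measures 160 x 240 mm as given, centred near (544, 4) mm with a 13.6° yaw. That puts the green window at about (557.5, -49.5) and the red at about (531.5, 57.3), which agrees with the pad blobs. Now I'll travel at height with the fingers closing.

The manual's scale: turns go in shares of 360 degrees. Converting my numbers, 0.197 rad / 6.2832 = 0.0314.

```bash
echo '{"increments": [[0.03,-0.018,0,0,0,0],[0.08,-0.049,0,0,0,0.0048],[0.13,-0.079,0,0,0,0.0095],[0.18,-0.11,0,0,0,0.0143],[0.23,-0.14,0,0,0,0.0191],[0.28,-0.17,0,0,0,0.0239],[0.33,-0.2,0,0,0,0.0286],[0.38,-0.231,0,0,0,0.0314]]}' | python3 nudge.py 0 20
cat >> h.py <<'E'
def to(x,y,z,yaw=13.6):
    s=monitor.get_state();R=Rn.from_quat(s['orientation'],scalar_first=True)
    T=Rn.from_matrix(np.c_[[np.cos(np.radians(yaw)),np.sin(np.radians(yaw)),0],[np.sin(np.radians(yaw)),-np.cos(np.radians(yaw)),0],[0,0,-1]])
    print(s['clock'],s['tcp_pos'].round(4) if hasattr(s['tcp_pos'],'round') else s['tcp_pos'],"F",np.round(s['wrist_force'],2),"gap",round(s['finger_gap'],4),"shift",R.inv().apply(np.array([x,y,z])-s['tcp_pos']).round(4),"rot",(R.inv()*T).as_rotvec().round(4))
E
python3 -c "
from h import *
to(.5575,-.0495,.19)"
```

```text
clock: 1.2
tcp_pos: [0.4904, -0.1503, 0.2533]
orientation: [0.0, 0.993, 0.118, 0.0]
wrist_force: [0.6, -1.0, 0.8]
finger_gap: 0.0002
grip_force: 0.0
1.2 [ 0.4904 -0.1503  0.2533] F [ 0.62 -1.05  0.8 ] gap 0.0002 shift [ 0.0889 -0.0822  0.0633] rot [ 0.0004 -0.0002 -0.0004]
```

```bash
echo '{"increments": [[0.04,-0.037,0,0,0,0],[0.08,-0.074,0,0,0,0],[0.089,-0.082,0.03,0,0,0],[0.089,-0.082,0.063,0,0,0],[0.089,-0.082,0.063,0,0,0]]}' | python3 nudge.py
python3 - <<'E'
from h import *
to(.5575,-.0495,.13)
for n in ("scene","side"):
    c=imaging.read_camera(n);i=c["image"][:,:,::-1]
    i=i[90:250,180:380] if n=="scene" else i[100:260,190:390]
    cv2.imwrite(f"pics/{n}1.png",cv2.resize(i,None,fx=3,fy=3,interpolation=2))
a,b=[cv2.imread(f"pics/{n}1.png") for n in("scene","side")]
cv2.imwrite("pics/both1.png",cv2.resize(np.vstack([a,b]),(480,600*4//5*1+120)) if 0 else cv2.resize(np.hstack([a,b]),(800,320)))
E
```

```text
clock: 1.82
tcp_pos: [0.5547, -0.0505, 0.1876]
orientation: [-0.001, 0.993, 0.119, -0.003]
wrist_force: [-0.8, 0.4, 0.5]
finger_gap: 0.0001
grip_force: 0.0
1.825 [ 0.5547 -0.0505  0.1876] F [-0.75  0.42  0.47] gap 0.0001 shift [ 0.0032 -0.0001  0.0576] rot [-0.0027  0.0055  0.0011]
```

View pics/both1.png

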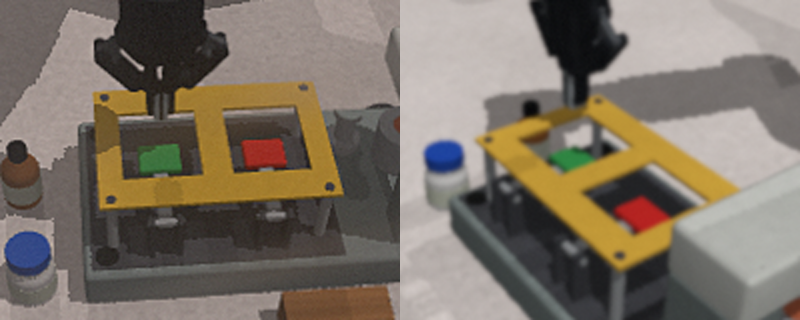

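The left panel (scene) shows the shut fingertips over the green window, with wide knuckles further up. I'll check the knuckle height against the plate before going in.

```bash
python3 - <<'E'
from h import *
c=imaging.read_camera("scene");i=c["image"][:,:,::-1]
x0,y0=215,85
cv2.imwrite("pics/k.png",cv2.resize(i[y0:y0+75,x0:x0+100],None,fx=8,fy=8,interpolation=2))
# finger-plane coordinates (along tool y, height above fingertip) of every 10th pixel: affine-ish lookup
s=monitor.get_state();R=Rn.from_quat(s['orientation'],scalar_first=True).as_matrix();p=s['tcp_pos']
def fp(px):
    u=cv2.undistortPoints(np.float64(px).reshape(-1,1,2),c["K"],c["D"]).reshape(-1,2)
    d=np.c_[u,np.ones(len(u))]@c["R"];o=-c["R"].T@c["t"];n=R[:,0]
    P=o+d*(((p-o)@n)/(d@n))[:,None];return np.c_[(P-p)@R[:,1],(P-p)@R[:,2]]*1000
for b in (85,95,105,115,120,125):
  print(b,[fp([(a,b)])[0].round(0).tolist() for a in (235,245,255,265,275)])
E
```

```text
85 [[43.0, -135.0], [26.0, -134.0], [9.0, -133.0], [-9.0, -132.0], [-26.0, -131.0]]
95 [[44.0, -112.0], [26.0, -111.0], [8.0, -110.0], [-9.0, -109.0], [-27.0, -108.0]]
105 [[44.0, -89.0], [26.0, -88.0], [8.0, -87.0], [-10.0, -86.0], [-28.0, -85.0]]
115 [[45.0, -66.0], [26.0, -64.0], [8.0, -63.0], [-10.0, -62.0], [-29.0, -61.0]]
120 [[45.0, -53.0], [27.0, -52.0], [8.0, -51.0], [-11.0, -50.0], [-29.0, -48.0]]
125 [[45.0, -41.0], [27.0, -39.0], [8.0, -38.0], [-11.0, -37.0], [-30.0, -36.0]]
```

View pics/k.png

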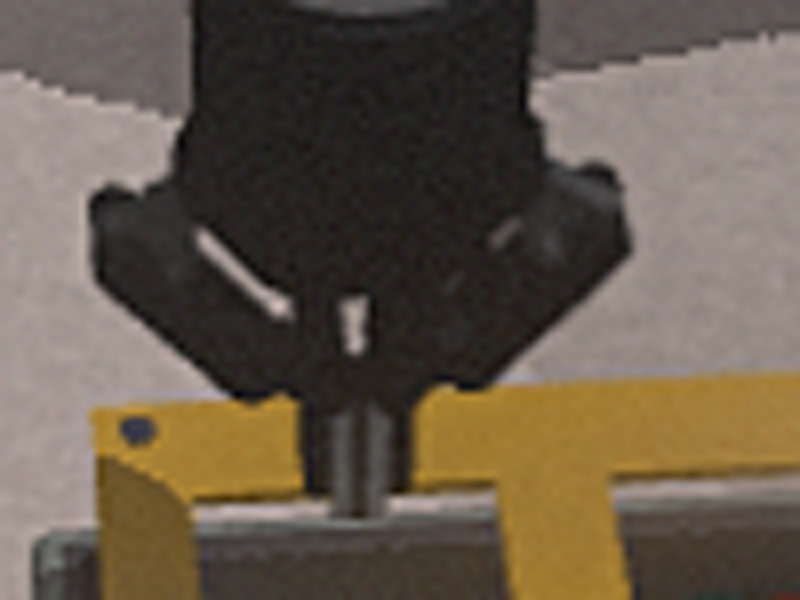

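The fingertip lands at its expected spot. The knuckles start about 35 mm behind the tips at a half-width of about 28 mm, and are about 32 mm wide (half) where they would meet the plate, against a window half of 40 mm. There is room if I stay centred in y. Shifting 5 mm towards the hinge also reduces the depth needed.

```bash
python3 -c "
from h import *
to(.5624,-.0483,.13)"
```

```text
1.975 [ 0.5573 -0.0517  0.1916] F [-0.01  0.23  0.14] gap -0.0002 shift [ 0.0057 -0.0022  0.0616] rot [ 0.0008 -0.0013 -0.0001]
```

```bash
echo '{"increments": [[0.005,-0.002,0,0,0,0],[0.005,-0.002,0.03,0,0,0],[0.005,-0.002,0.055,0,0,0],[0.005,-0.002,0.066,0,0,0],[0.005,-0.002,0.066,0,0,0],[0.005,-0.002,0.066,0,0,0]]}' | python3 nudge.py; python3 -c "
from h import *
to(.5624,-.0483,.111)"
```

```text
clock: 2.72
tcp_pos: [0.5614, -0.0483, 0.1257]
orientation: [0.0, 0.993, 0.119, 0.001]
wrist_force: [-2.5, 0.8, 4.7]
finger_gap: -0.0
grip_force: 2.2
2.725 [ 0.5614 -0.0483  0.1257] F [-2.51  0.84  4.69] gap -0.0 shift [0.0009 0.0002 0.0147] rot [ 0.0006 -0.001   0.0003]
```

```bash
echo '{"increments": [[0,0,0.005,0,0,0],[0,0,0.01,0,0,0],[0,0,0.013,0,0,0],[0,0,0.013,0,0,0]]}' | python3 nudge.py; echo '{"increments": [[0,0,0.002,0,0,0],[0,0,0.002,0,0,0]]}' | python3 nudge.py;  echo '{"increments": [[0,0,0.002,0,0,0],[0,0,0.002,0,0,0]]}' | python3 nudge.py
```

```text
clock: 3.22
tcp_pos: [0.5619, -0.0484, 0.1131]
orientation: [0.0, 0.993, 0.119, 0.001]
wrist_force: [-4.0, 0.4, 7.8]
finger_gap: -0.0002
grip_force: 4.1
clock: 3.48
tcp_pos: [0.562, -0.0484, 0.1113]
orientation: [0.0, 0.993, 0.119, 0.001]
wrist_force: [-4.1, -0.4, 7.6]
finger_gap: -0.0003
grip_force: 4.3
clock: 3.72
tcp_pos: [0.5622, -0.0483, 0.1099]
orientation: [0.001, 0.993, 0.119, 0.002]
wrist_force: [-5.0, 0.7, 11.1]
finger_gap: -0.0003
grip_force: 6.1
```

```bash
echo '{"increments": [[0,0,0.001,0,0,0],[0,0,0.001,0,0,0]]}' | python3 nudge.py
```

```text
clock: 3.98
tcp_pos: [0.5622, -0.0483, 0.1097]
orientation: [0.001, 0.993, 0.119, 0.002]
wrist_force: [-7.2, 0.9, 16.6]
finger_gap: 0.0
grip_force: 8.8
```

The force is rising sharply with no further travel, so the lever is on its stop. I'll hold for over 2 s.

```bash
Z='x'; echo '{"increments": [[0,0,0,0,0,0],[0,0,0,0,0,0],[0,0,0,0,0,0],[0,0,0,0,0,0],[0,0,0,0,0,0],[0,0,0,0,0,0],[0,0,0,0,0,0],[0,0,0,0,0,0]]}' | python3 nudge.py; echo '{"increments": [[0,0,0,0,0,0],[0,0,0,0,0,0],[0,0,0,0,0,0],[0,0,0,0,0,0],[0,0,0,0,0,0],[0,0,0,0,0,0],[0,0,0,0,0,0],[0,0,0,0,0,0]]}' | python3 nudge.py; python3 - <<'E'
from h import *
c=imaging.read_camera("side");i=c["image"][:,:,::-1]
cv2.imwrite("pics/down.png",cv2.resize(i[120:250,200:370],None,fx=4,fy=4,interpolation=2))
E
```

```text
clock: 4.97
tcp_pos: [0.5623, -0.0483, 0.1098]
orientation: [0.001, 0.993, 0.119, 0.002]
wrist_force: [-6.7, 0.7, 15.1]
finger_gap: -0.0001
grip_force: 8.8
clock: 5.98
tcp_pos: [0.5623, -0.0483, 0.1098]
orientation: [0.001, 0.993, 0.119, 0.002]
wrist_force: [-7.5, 1.6, 16.6]
finger_gap: -0.0001
grip_force: 8.8
```

View pics/down.png

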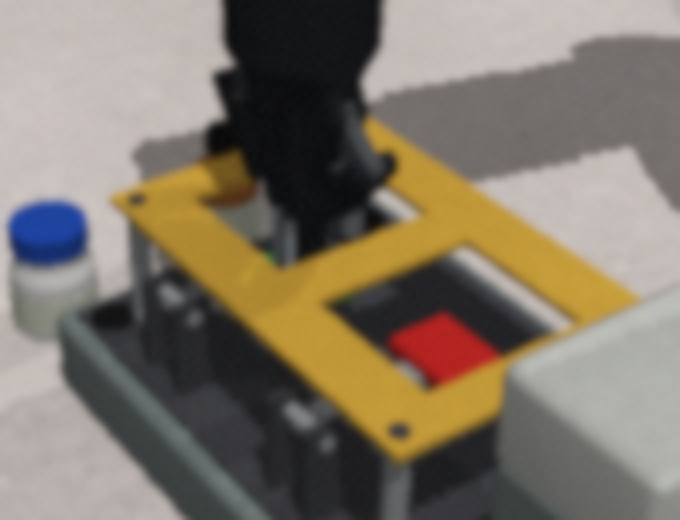

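The fingers are in the green window (about (290,240) in the crop) with the knuckles clear of the yellow, and the red pad is up at (445,347). The force is firm and steady, so I'll let the green lever up and draw out.

```bash
echo '{"increments": [[0,0,-0.01,0,0,0],[0,0,-0.025,0,0,0],[0,0,-0.05,0,0,0],[0,0,-0.08,0,0,0],[0,0,-0.08,0,0,0],[0,0,-0.08,0,0,0]]}' | python3 nudge.py; python3 -c "
from h import *
to(.5364,.0585,.19)"
```

```text
clock: 6.78
tcp_pos: [0.5614, -0.0482, 0.1863]
orientation: [0.0, 0.993, 0.119, 0.0]
wrist_force: [-0.2, 0.0, -0.3]
finger_gap: 0.0003
grip_force: 0.0
6.775 [ 0.5614 -0.0482  0.1863] F [-0.16  0.01 -0.34] gap 0.0003 shift [ 0.0009 -0.1096 -0.0037] rot [ 0.0003 -0.0007  0.0005]
```

```bash
echo '{"increments": [[0,-0.04,0,0,0,0],[0,-0.08,0,0,0,0],[0.001,-0.11,0,0,0,0],[0.001,-0.11,0,0,0,0],[0.001,-0.11,0,0,0,0]]}' | python3 nudge.py; python3 - <<'E'
from h import *
to(.5364,.0585,.126)
for n,r in (("scene",(215,120,360,200)),("side",(220,140,365,240))):
    c=imaging.read_camera(n)
    for col in "gr":
        k=blob(mask(c,col),r);ys,xs=np.nonzero(k)
        if len(xs)>3: print(n,col,len(xs),np.round(rays(c,np.c_[xs,ys],.105).mean(0),4))
E
```

```text
clock: 7.4
tcp_pos: [0.536, 0.0587, 0.1856]
orientation: [0.0, 0.993, 0.119, -0.0]
wrist_force: [0.3, -0.4, -0.8]
finger_gap: 0.0001
grip_force: 0.0
7.4 [0.536  0.0587 0.1856] F [ 0.34 -0.43 -0.83] gap 0.0001 shift [0.0004 0.0003 0.0596] rot [0.0002 0.001  0.0007]
scene g 71 [ 0.5673 -0.0462  0.105 ]
scene r 265 [0.5309 0.0569 0.105 ]
side g 142 [ 0.5607 -0.0507  0.105 ]
side r 266 [0.5344 0.0584 0.105 ]
```

The green pad is back in its initial spot in the side view, so it is up. Next I'll push the red lever.

```bash
echo '{"increments": [[0,0,0.03,0,0,0],[0,0,0.055,0,0,0],[0,0,0.065,0,0,0],[0,0,0.072,0,0,0],[0,0,0.075,0,0,0],[0,0,0.075,0,0,0]]}' | python3 nudge.py; echo '{"increments": [[0,0,0.002,0,0,0],[0,0,0.002,0,0,0]]}' | python3 nudge.py; echo '{"increments": [[0,0,0.001,0,0,0],[0,0,0.001,0,0,0]]}' | python3 nudge.py
```

```text
clock: 8.25
tcp_pos: [0.5362, 0.0584, 0.1115]
orientation: [0.0, 0.993, 0.118, -0.0]
wrist_force: [-1.4, -0.4, 1.1]
finger_gap: 0.0
grip_force: 0.9
clock: 8.5
tcp_pos: [0.5365, 0.0586, 0.1101]
orientation: [0.0, 0.993, 0.119, 0.0]
wrist_force: [-3.4, -1.9, 6.4]
finger_gap: -0.0
grip_force: 3.7
clock: 8.75
tcp_pos: [0.5366, 0.0586, 0.1099]
orientation: [0.001, 0.993, 0.119, 0.001]
wrist_force: [-5.8, -2.5, 12.4]
finger_gap: -0.0002
grip_force: 6.7
```

Red is firm on its stop too, at the same height as the green stop. I'll add a touch more, hold, then draw out.

```bash
echo '{"increments": [[0,0,0.001,0,0,0],[0,0,0.001,0,0,0],[0,0,0.001,0,0,0],[0,0,0.001,0,0,0]]}' | python3 nudge.py; echo '{"increments": [[0,0,-0.02,0,0,0],[0,0,-0.05,0,0,0],[0,0,-0.09,0,0,0],[0,0,-0.14,0,0,0],[0,0,-0.14,0,0,0],[0,0,-0.14,0,0,0]]}' | python3 nudge.py; python3 - <<'E'
from h import *
for n,r in (("scene",(215,120,360,200)),("side",(220,140,365,240))):
    c=imaging.read_camera(n)
    for col in "gr":
        k=blob(mask(c,col),r);ys,xs=np.nonzero(k)
        if len(xs)>3: print(n,col,len(xs),np.round(rays(c,np.c_[xs,ys],.105).mean(0),4),np.round(rays(c,np.c_[xs,ys],.085).mean(0),4))
    cv2.imwrite(f"pics/{n}_end.png",c["image"][:,:,::-1])
a,b=[cv2.imread(f"pics/{n}_end.png") for n in("scene","side")]
cv2.imwrite("pics/end.png",cv2.resize(np.hstack([a[90:290,170:400],b[100:300,190:420]]),(800,348)))
E
```

```text
clock: 9.25
tcp_pos: [0.5366, 0.0586, 0.1097]
orientation: [0.001, 0.993, 0.119, 0.001]
wrist_force: [-7.9, -2.2, 19.0]
finger_gap: -0.0003
grip_force: 9.7
clock: 10.0
tcp_pos: [0.5365, 0.0592, 0.2471]
orientation: [-0.0, 0.993, 0.119, 0.0]
wrist_force: [0.1, -0.1, -0.4]
finger_gap: -0.0001
grip_force: 0.0
scene g 64 [ 0.5659 -0.0432  0.105 ] [ 0.5486 -0.0455  0.085 ]
scene r 156 [0.5459 0.0551 0.105 ] [0.5281 0.0556 0.085 ]
side g 139 [ 0.5609 -0.0508  0.105 ] [ 0.5497 -0.0784  0.085 ]
side r 81 [0.5458 0.0693 0.105 ] [0.5339 0.0473 0.085 ]
```

View pics/end.png

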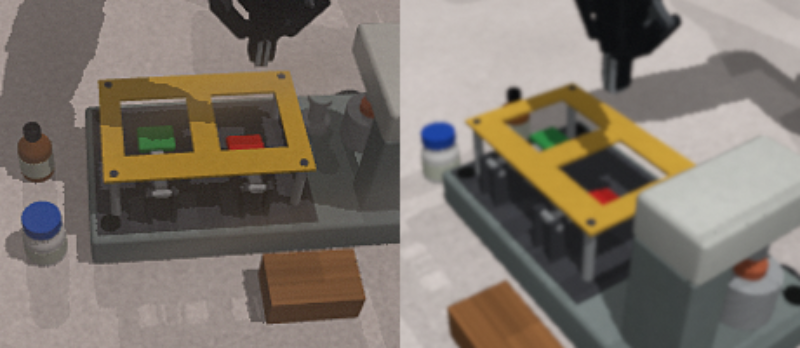

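The red pad (245,143) is down, the green pad (156,137) is up, the hand is clear and nothing around the press has moved. I'm handing in.

```bash
echo '{"increments": [[0,0,0,0,0,0],[0,0,0,0,0,0]]}' | python3 nudge.py | head -2; python3 -c "
from workcell import env, imaging, monitor
print(env.hand_in())"
```

```text
clock: 10.35
tcp_pos: [0.5358, 0.059, 0.2464]
the job is handed in; nothing more can be done
None
```

The job is handed in at about 10.4 s with no verdict printed: the green lever was held on its stop for over 2 s and came back up, the red lever was pushed to its stop and left down, the hand is clear, and I saw no sign of the guard being touched or anything around the press moving.

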